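# Sift the baking weights out of the walnuts

## Robot

A 7-joint arm with a two-finger parallel gripper is mounted at the origin on the work surface. World frame = base frame: x ahead of the robot, y to its left, z up, the work surface at z = 0. Lengths are in mm, angles in rad, forces in N, time in s.
With the tool pointing down it reaches from about 400 to 900 mm from the base axis. Payload 5.6 kg.
Tool frame: the origin (TCP) lies midway between the tips of the shut fingers; the grasp point (between the pads) lies 19 mm behind it; z points along the fingers, y is the line along which they close (so a half turn about z gives the same grasp; the last joint's range is limited). The gripper opens to 92 mm and grips with 3 to 60 N. Pads are 20 mm wide; open, the fingers measure 128 mm over their backs; the gripper's body (75 mm by 189 mm) begins 69 mm behind the grasp point.
Start: joints at [1.091, 0.468, -0.012, 1.603, 0.006, 1.071, -0.056], TCP at [274.939, -588.997, 214.592] pointing down, gripper open.
Joint ranges: [-2.53, 2.53], [-0.31, 2.02], [-1.57, 1.55], [0.28, 2.44], [-1.29, 4.43], [0.15, 1.84], [-2.92, 2.92]. Speed limits (rad/s): [2.57, 2.57, 3.14, 3.14, 3.14, 3.14, 3.14].

## Interface

Orientations are given as a rotation vector (axis times angle).
In Python, from cell import robot, grip, kin, viewer gives the robot as it stands. Calls block until the motion is done:
- robot.movep(position, orientation): joint-space move of the TCP to a pose.
- robot.servo_line(position, feed=150, rotation=None): straight line of the TCP; rotation=None keeps the orientation; feed is the mean speed in mm/s.
- robot.goto_joints(angles): joint-space move.
- grip(opening, newtons=None): opening from 0.0 (shut) to 1.0 (fully open); newtons is the grip in N (None keeps the last); returns when the fingers have stopped.
- robot.hold(seconds).
- kin.ik(position, orientation): joint angles nearest the present ones, or None.
- robot.observe(): the state.
- viewer.read_camera(name): name is "side" or "top"; returns the picture (384x512x3 uint8, red, green, blue); there is no depth.
- viewer.camera_info(name): a dict with "camera_matrix" (3x3 intrinsics, pixels), "R" (3x3) and "t" (3): a world point X has camera coordinates R X + t. Camera axes: x right, y down, z forward; pixel columns grow to the right and rows downward; lengths in mm; the calibration is good to about 2 mm. A picture is of the moment at which its call begins. camera_info takes no time and is no camera call.
A pose or a line that the arm cannot do raises robot.IKError and nothing moves.
- robot.job_done(): hands the job in; it is judged then, once.
Trained networks look in the newest picture that a camera, given by its name, has taken for a name from the list of things; names that differ only in an ending like _2 or _b are one class to them, and where a whole thing is asked for, a point or a joint stands for the part that bears it (a point fixed in the world has none). Each returns a list of dicts, best first, with "confidence" (0 to 1); they miss things now and then, are a little off and sometimes report something else, mostly with a low value. They report only what shows in the picture. A call takes as long as a camera call. They do not tell look-alikes from the thing itself.
- viewer.silhouettes(name, camera): "mask" (384x512 bool, what is visible of it).
- viewer.pinpoint(name, camera): "at" ([x, y, z] in mm, in the coordinates of the camera as it stood for that picture, good to about 4 mm: a listed point, or the origin of a listed thing).
The state is a dict: "t": time; "joints": joint angles; "joint_velocities": joint speeds; "joint_torque": joint torques, N m; "tcp_pos": TCP position; "tcp_rot": TCP orientation; "contact_force": force on the tool from outside, world axes, zero at the start; "wrist_torque": the same for the moment, N m; "grip_width": opening from 0.0 (shut) to 1.0 (fully open); "grip_force": force on a finger pad.
Only numpy, scipy, OpenCV 4.12 (cv2) and the standard library are available. Lean on these libraries where they do the work, as an engineer would, in place of code of your own. Each camera call takes 0.05 s, during which the arm holds its last target. There are 200 camera calls.

## Task

Four red baking weights have got in among the walnuts in the sieve. Pick the sieve up by its handle, hold it over the large steel bowl and, keeping it about level, shake it from side to side until all four weights have dropped into that bowl and only the walnuts are left in the sieve; then lower the sieve gently (pressing with no more than 15 N) until it is felt to sit in the mouth of the pedestal bowl, whose stem may be set to any height, and only then let go, leaving it seated level and centred with both walnuts in it. Spill nothing, keep the large bowl standing about where it is and leave the other things alone.

Things in the scene. Friction and masses are not known exactly. Their poses are not given: they have to be found in the camera images.
- sieve_grip (a point): the place to grip the sieve: middle of the straight green handle's root part, 125 mm from the sieve's vertical axis and 42 mm above its underside. The handle is a level bar 14 mm wide, 20 mm high and about 120 mm long, from the sieve's wall to 215 mm off its axis, running along the sieve's -x. Axes are those of the sieve: x from the handle towards the basket, y across the handle (the side-to-side direction), z up
- sieve_floor (a point): centre of the sieve's floor (bars' top face), on the sieve's vertical axis, 8 mm above its underside and 125 mm along +x from the grip point. The steel sieve weighs about 170 g (0.8 to 1.25 times that): open top, upper rim 182 mm across and 57 mm high; its underside is a cone that widens from 120 mm across at 8 mm height to 182 mm at 45 mm height; the floor has three flat bars 9 mm wide along x (at y = -30, 0, 30 mm) with open slots of 21 mm between
- sieve: the whole sieve; origin on its axis at the underside, axes as for the grip. Its conical underside centres itself in the pedestal bowl's rim; seated, the origin is 22 to 28 mm below that rim
- weight1_center (a point): centre of a red-enamelled steel baking weight, a flat disc 16 mm across and 7 mm thick, 11 g; one of four lying flat on the sieve's bars at the start; it slides on the sieve with a friction coefficient of about 0.35 to 0.55 and falls through a slot once pushed some 5 mm off its bar
- weight2_center (a point): centre of a red-enamelled steel baking weight, a flat disc 16 mm across and 7 mm thick, 11 g; one of four lying flat on the sieve's bars at the start; it slides on the sieve with a friction coefficient of about 0.35 to 0.55 and falls through a slot once pushed some 5 mm off its bar
- weight3_center (a point): centre of a red-enamelled steel baking weight, a flat disc 16 mm across and 7 mm thick, 11 g; one of four lying flat on the sieve's bars at the start; it slides on the sieve with a friction coefficient of about 0.35 to 0.55 and falls through a slot once pushed some 5 mm off its bar
- weight4_center (a point): centre of a red-enamelled steel baking weight, a flat disc 16 mm across and 7 mm thick, 11 g; one of four lying flat on the sieve's bars at the start; it slides on the sieve with a friction coefficient of about 0.35 to 0.55 and falls through a slot once pushed some 5 mm off its bar
- walnut1_center (a point): centre of a walnut, a brown ball 36 mm across, 14 g, too big for the slots; one of two lying in the sieve at the start
- walnut2_center (a point): centre of a walnut, a brown ball 36 mm across, 14 g, too big for the slots; one of two lying in the sieve at the start
- bowl_large: the large steel bowl that is to catch the weights: 220 mm across the rim, 80 mm high, foot 100 mm across, loose, 0.42 kg; origin at the centre of its underside on the counter
- pedestal: the pedestal bowl for the sieve: empty steel bowl, 156 mm across the rim, 60 mm deep, on a telescopic stem over a dark round foot, 150 mm across, fixed to the counter. Origin: centre of the foot's underside, straight under the bowl. The stem's height varies and is not reported: the rim is 90 to 135 mm above the counter, to be seen or felt for. The stem does not give under less than 60 N
- bowl_small: bystander: small steel bowl, 110 mm across, 50 mm high, origin under its centre
- measuring_cup: bystander: blue measuring cup, 76 mm across, 70 mm high, with a short handle; origin under its centre
- clasp_jar: bystander: glass jar with flip-top lid and metal clasp, 82 mm across, 115 mm high; origin under its centre
- wooden_spoon: bystander: wooden spoon lying flat, 260 mm long; origin under its middle
There are look-alikes about, which are no part of the job. Leave any yellow look-alike of the bowl_large alone.

How it is judged:
By the outcome, as a careful person would: the job done as asked, in the order asked, and still so for the second after the job is handed in, with the robot touching nothing.
It also fails if it takes over 64 s, if anything falls off the work surface, if the arm or the gripper's body presses on something with over 40 N, if the wrist force passes 120 N, or if a joint passes its speed limit or range.

## Working session

There is one attempt and no reset: what is moved stays moved. The work goes in short steps, each a Python script; the robot and the scene stay as the last script left them, time stands still between calls to the robot, and variables do not carry over. Pictures are saved under pics/ and viewed, at most 10 in all, crops included, and the job is handed in when it is done.

```bash
ls; mkdir -p pics; cat > h.py <<'E'
import numpy as np, cv2
from scipy.spatial.transform import Rotation as R
from cell import robot, grip, kin, viewer
def w(p,cam):
    i=viewer.camera_info(cam); return np.array(i["R"]).T@(np.array(p)-np.array(i["t"]))
def px(X,cam):
    i=viewer.camera_info(cam); q=np.array(i["camera_matrix"])@(np.array(i["R"])@np.array(X)+np.array(i["t"])); return q[:2]/q[2]
def ray(uv,cam,z):
    i=viewer.camera_info(cam); Rm=np.array(i["R"]);c=-Rm.T@np.array(i["t"])
    d=Rm.T@np.linalg.inv(np.array(i["camera_matrix"]))@np.array([uv[0],uv[1],1.]); return c+d*(z-c[2])/d[2]
def pp(n,cam,k=3):
    for d in viewer.pinpoint(n,cam)[:k]:
        X=w(d["at"],cam); print(n,cam,round(d["confidence"],2),X.round(0),px(X,cam).round(0))
def save(cam,name,im=None):
    im=viewer.read_camera(cam) if im is None else im
    cv2.imwrite(f"pics/{name}.png",im[...,::-1]); return im
E
python3 - <<'E'
from h import *
a=save("top","top0");b=save("side","side0")
cv2.imwrite("pics/both.png",cv2.resize(np.hstack([a,b])[...,::-1],(800,300)))
for c in("top","side"):
    i=viewer.camera_info(c);print(c,(-np.array(i["R"]).T@np.array(i["t"])).round())
    for n in["sieve_grip","sieve_floor","sieve","weight1_center","walnut1_center","bowl_large","pedestal","bowl_small","measuring_cup","clasp_jar","wooden_spoon"]: pp(n,c,5)
o=robot.observe();print(o["t"],o["tcp_rot"])
E
```

```text
pics
top [ 338.   95. 1228.]
sieve_grip top 0.82 [ 434. -270.   42.] [383. 229.]
sieve_floor top 0.8 [ 559. -276.   10.] [380. 188.]
sieve top 0.72 [ 559. -274.   -0.] [378. 189.]
weight1_center top 0.35 [ 600. -274.   12.] [379. 174.]
walnut1_center top 0.53 [ 577. -260.   22.] [375. 181.]
bowl_large top 0.8 [564. 254.   2.] [202. 189.]
bowl_large top 0.69 [298. 494.  -1.] [118. 280.]
bowl_large top 0.56 [277. 225.   2.] [212. 287.]
pedestal top 0.71 [570. -30.   1.] [297. 186.]
bowl_small top 0.58 [661. 445.  -4.] [140. 158.]
measuring_cup top 0.86 [767. 195.   3.] [223. 123.]
measuring_cup top 0.25 [ 567. -301.   15.] [388. 185.]
clasp_jar top 0.85 [ 763. -217.   -4.] [356. 124.]
wooden_spoon top 0.98 [782. -24.  -0.] [294. 118.]
wooden_spoon top 0.37 [ 546. -292.   26.] [387. 191.]
side [410. 764. 830.]
sieve_grip side 0.96 [ 433. -268.   43.] [296. 126.]
sieve_floor side 0.98 [ 556. -275.   12.] [262. 128.]
sieve_floor side 0.48 [561. 255.   1.] [228. 251.]
sieve side 0.9 [ 553. -273.    1.] [263. 130.]
walnut1_center side 0.65 [ 572. -254.   21.] [257. 129.]
bowl_large side 0.96 [291. 491.  -2.] [324. 362.]
bowl_large side 0.95 [560. 256.   1.] [228. 251.]
bowl_large side 0.95 [267. 218.   3.] [338. 257.]
bowl_small side 0.93 [658. 446.  -1.] [170. 312.]
measuring_cup side 0.68 [765. 194.   2.] [164. 221.]
clasp_jar side 0.88 [ 764. -219.    0.] [203. 133.]
clasp_jar side 0.54 [655. 444.  -0.] [172. 311.]
wooden_spoon side 0.93 [779. -19.   0.] [182. 170.]
1.2 [ 3.06696386e+00  6.80580804e-01 -9.96796816e-05]
```

View pics/top0.png

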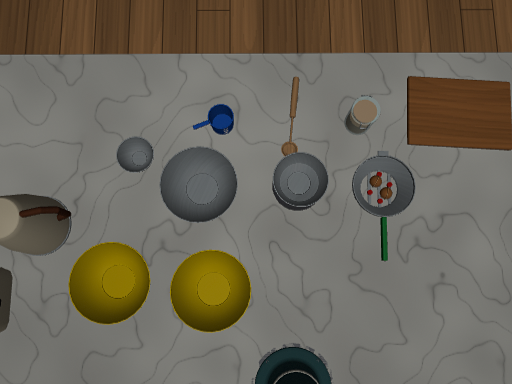

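View pics/side0.png

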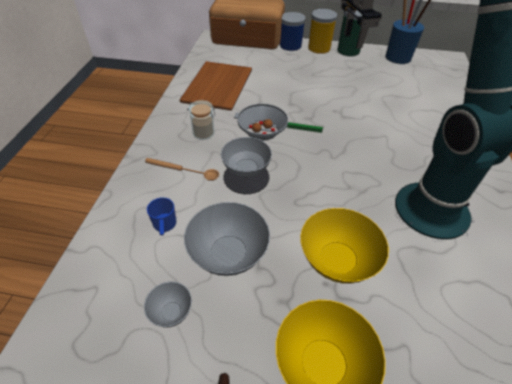

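The top view shows one steel sieve at about (383,187) with the green handle down to (384,260). There is one pedestal at (300,180). The large bowl has three candidates: the steel one at (199,184) and two yellow ones at (110,282) and (210,290), so I choose the steel one. Next I'll check a close crop, the handle line and the rim height.

```bash
python3 - <<'E'
from h import *
a=cv2.imread("pics/top0.png");b=cv2.imread("pics/side0.png")
cr=np.hstack([cv2.resize(a[140:270,140:420],None,fx=2,fy=2),cv2.resize(b[90:220,180:280],None,fx=2,fy=2)]);cv2.imwrite("pics/crop.png",cr)
B,G,Rr=[a[...,k].astype(int) for k in range(3)]
m=(G>Rr+40)&(G>B+30);m[:, :340]=0;m[:, 430:]=0
v,u=np.nonzero(m);P=np.array([ray((x,y),"top",50)[:2] for x,y in zip(u,v)])
k=np.polyfit(P[:,0],P[:,1],1);print("handle",P.min(0),P.max(0),"slope",k[0],"y at 434:",np.polyval(k,434))
# pedestal rim: fit from masks
from scipy.optimize import least_squares
for c in("top","side"):
    viewer.read_camera(c)
    for n in("pedestal","sieve"):
        for d in viewer.silhouettes(n,c)[:2]:
            mm=d["mask"]; v,u=np.nonzero(mm); print(c,n,round(d["confidence"],2),u.min(),u.max(),v.min(),v.max(),mm.sum())
            np.save(f"{n}_{c}.npy",mm) if d is not None and u.mean()>220 else 0
t=np.linspace(0,2*np.pi,72)
for z in range(90,136,9):
    for xy in[(567,-30)]:
        for c in("top","side"):
            q=np.array([px((xy[0]+78*np.cos(s),xy[1]+78*np.sin(s),z),c) for s in t]);print(z,c,q.min(0).round(1),q.max(0).round(1))
yaw=np.arctan(k[0])
for nm,p in dict(grip=(434,-269,23),hi=(434,-269,120),bowl=(437,255,120),ped=(444,-25,130),pedhi=(444,-25,220)).items():
    for f in(0,np.pi):
        q=kin.ik(p,(R.from_euler("z",yaw+f)*R.from_euler("x",np.pi)).as_rotvec());print(nm,round(f,1),None if q is None else np.round(q,2))
E
```

```text
handle [ 345.05336315 -276.38825453] [ 466.75309101 -261.30787551] slope -0.038298272268882466 y at 434: -269.81016666369123
top pedestal 0.88 273 328 152 210 2611
top pedestal 0.73 344 380 96 133 971
top sieve 0.94 352 415 151 260 2656
side pedestal 0.7 221 271 137 194 2353
side sieve 0.84 235 321 104 140 1328
90 top [272.5 153.6] [328.2 208.3]
90 side [220.5 139.4] [271.7 174.1]
99 top [272.6 152.8] [328.7 207.9]
99 side [220.3 137.2] [271.8 171.9]
108 top [272.7 151.9] [329.3 207.5]
108 side [220.2 135. ] [272.  169.7]
117 top [272.8 151.1] [329.8 207. ]
117 side [220.  132.7] [272.2 167.5]
126 top [273.  150.2] [330.4 206.6]
126 side [219.8 130.4] [272.3 165.2]
135 top [273.1 149.3] [331.  206.1]
135 side [219.6 128.1] [272.5 162.9]
grip 0 [ 0.51  0.53 -0.03  2.06  0.03  0.55 -1.14]
grip 3.1 [ 0.93  0.61 -0.54  2.03  0.52  0.64  1.57]
hi 0 [ 0.54  0.36 -0.06  2.02  0.03  0.76 -1.15]
hi 3.1 [ 1.01  0.45 -0.64  1.99  0.36  0.82  1.7 ]
bowl 0 [ 0.1   0.52 -0.86  1.99  0.52  0.87 -2.66]
bowl 3.1 [ 0.27  0.68 -1.14  1.98  0.75  0.99  0.29]
ped 0 [ 0.29  0.27 -0.35  2.14  0.14  0.75 -1.76]
ped 3.1 [ 0.67  0.37 -0.8   2.12  0.37  0.79  1.17]
pedhi 0 [ 0.37  0.14 -0.42  2.05  0.07  0.96 -1.69]
pedhi 3.1 [ 0.75  0.21 -0.84  2.03  0.19  0.98  1.34]
```

View pics/crop.png

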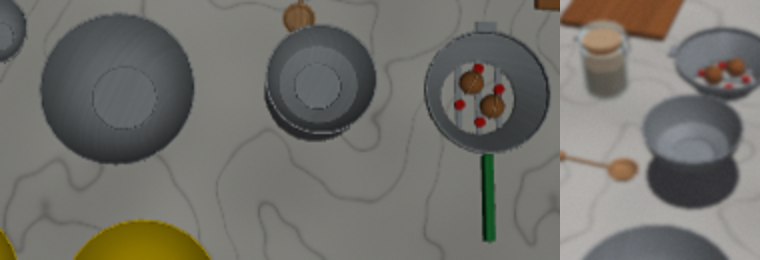

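The crop confirms the steel bowl, the pedestal, and the sieve with its four red weights and two walnuts. The pedestal rim comes out at z≈100–105. Now I'll grasp the sieve and make a small lift.

```bash
cat >> h.py <<'E'
def ori(yaw): return (R.from_euler("z",yaw)*R.from_euler("x",np.pi)).as_rotvec()
def st(s=""):
    o=robot.observe();print(s,"t%.2f"%o["t"],np.round(o["tcp_pos"],1),"F",np.round(o["contact_force"],2),"T",np.round(o["wrist_torque"],3),"gw %.3f gf %.1f"%(o["grip_width"],o["grip_force"]),"j",np.round(o["joints"],2));return o
E
python3 - <<'E'
from h import *
Y=-0.038;x,y=433.5,-269.7
robot.movep((x,y,120),ori(Y));st("above")
robot.servo_line((x,y,24),feed=120);st("down")
viewer.read_camera("top");pp("sieve_grip","top",1)
grip(0.0,60);st("gripped")
robot.servo_line((x,y,34),feed=30);robot.hold(.2);st("lift10")
a=viewer.read_camera("top");b=viewer.read_camera("side")
for n in("sieve_grip","sieve_floor","sieve"):pp(n,"side",1);
cv2.imwrite("pics/lift.png",np.hstack([cv2.resize(a[130:290,310:470],(480,480)),cv2.resize(b[80:180,220:320],(300,480))])[...,::-1])
E
```

```text
above t2.88 [ 433.6 -270.9  120.3] F [ 0.58 -1.11 -0.19] T [ 0.033 -0.003  0.017] gw 1.002 gf 0.0 j [ 0.54  0.36 -0.05  2.02  0.03  0.76 -1.14]
down t3.83 [ 433.9 -270.1   24.5] F [-0.54  0.17  0.69] T [ 0.1   -0.025  0.041] gw 1.001 gf 0.0 j [ 0.53  0.53 -0.05  2.06  0.04  0.55 -1.16]
sieve_grip top 0.67 [ 434. -271.   42.] [384. 229.]
gripped t5.09 [ 433.4 -269.5   24. ] F [-0.07  0.31  0.43] T [0.233 0.048 0.049] gw 0.148 gf 60.0 j [ 0.53  0.53 -0.05  2.06  0.04  0.55 -1.16]
lift10 t5.78 [ 433.3 -269.6   33.9] F [-0.03  0.37 -2.06] T [ 0.035  0.271 -0.001] gw 0.151 gf 60.0 j [ 0.53  0.51 -0.05  2.06  0.04  0.58 -1.16]
sieve_grip side 0.79 [ 432. -272.   51.] [297. 124.]
sieve_floor side 0.65 [ 552. -277.   17.] [263. 126.]
sieve side 0.75 [ 557. -276.    9.] [262. 128.]
```

View pics/lift.png

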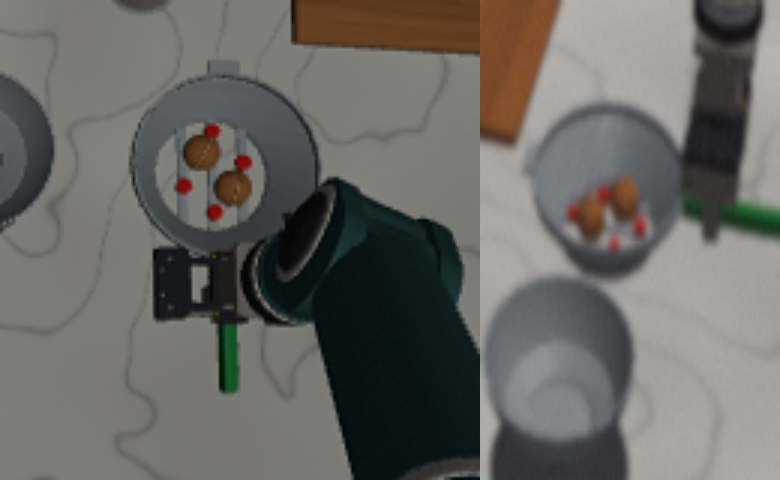

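Sieve lifted 10 mm and level, with all four weights and both walnuts still in it. Now the transfer over the steel bowl.

```bash
python3 - <<'E'
from h import *
B=np.array([562.,255.]);Y=0.42
robot.servo_line((433.3,-269.6,190),feed=110);st("up")
g=B-125*np.array([np.cos(Y),np.sin(Y)])
o=robot.observe();p0=np.array(o["tcp_pos"])
robot.servo_line((*g,190),feed=150,rotation=ori(Y));st("over")
a=viewer.read_camera("top");b=viewer.read_camera("side")
for c in("top","side"):
    for n in("sieve_floor","sieve","sieve_grip","bowl_large"):pp(n,c,2)
    print(c,len(viewer.pinpoint("weight1_center",c)))
cv2.imwrite("pics/over.png",np.hstack([cv2.resize(a[120:260,130:270],(400,400)),cv2.resize(b[120:300,140:320],(400,400))])[...,::-1])
E
```

```text
up t7.59 [ 432.9 -269.4  189.3] F [-0.25 -0.01 -1.49] T [0.065 0.268 0.041] gw 0.151 gf 60.0 j [ 0.54  0.27 -0.06  1.96  0.02  0.91 -1.14]
over t10.90 [447.9 203.6 190. ] F [ 0.12  0.1  -1.7 ] T [-0.131  0.223 -0.002] gw 0.144 gf 60.0 j [-0.11  0.27 -0.44  1.98  0.14  0.92 -1.78]
sieve_floor top 0.61 [561. 252. 173.] [195. 178.]
sieve top 0.75 [559. 251. 162.] [196. 179.]
sieve_grip top 0.58 [574. 277. 188.] [184. 172.]
bowl_large top 0.89 [299. 493.  -2.] [119. 280.]
bowl_large top 0.74 [277. 220.   2.] [213. 286.]
top 1
sieve_floor side 0.74 [579. 235. 178.] [220. 202.]
sieve_floor side 0.73 [557. 250. 176.] [227. 209.]
sieve side 0.9 [558. 255. 165.] [226. 213.]
sieve_grip side 0.96 [446. 202. 206.] [278. 192.]
bowl_large side 0.95 [562. 255.  -2.] [228. 251.]
bowl_large side 0.87 [270. 217.  -0.] [337. 257.]
side 1
```

View pics/over.png

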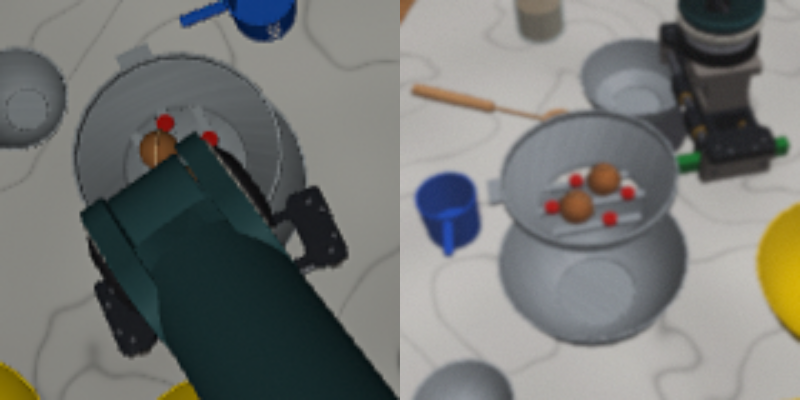

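The sieve is centred over the bowl with all 4 weights still on its bars. Lower it and shake.

```bash
python3 - <<'E'
from h import *
B=np.array([562.,255.]);Y=0.42
g=B-125*np.array([np.cos(Y),np.sin(Y)]);s=np.array([-np.sin(Y),np.cos(Y)])
robot.servo_line((*g,121),feed=100)
def at(d):return(*(g+d*s),121)
t0=st("low")["t"]
robot.servo_line(at(-18),feed=100)
for k in range(5):
    for d in(18,-18):robot.servo_line(at(d),feed=220)
robot.servo_line(at(0),feed=100);robot.hold(.3)
st("shaken")
a=viewer.read_camera("top");b=viewer.read_camera("side")
cv2.imwrite("pics/shk1.png",np.hstack([cv2.resize(a[120:260,130:270],(400,400)),cv2.resize(b[150:300,150:300],(400,400))])[...,::-1])
E
```

```text
low t12.34 [448.3 204.3 121.4] F [ 0.66 -0.01 -2.71] T [-0.144  0.26   0.022] gw 0.146 gf 60.0 j [-0.15  0.37 -0.41  2.04  0.21  0.77 -1.84]
shaken t16.48 [448.  203.7 121. ] F [ 0.26  0.55 -2.83] T [-0.091  0.206 -0.049] gw 0.147 gf 60.0 j [-0.15  0.37 -0.41  2.04  0.21  0.77 -1.84]
```

View pics/shk1.png

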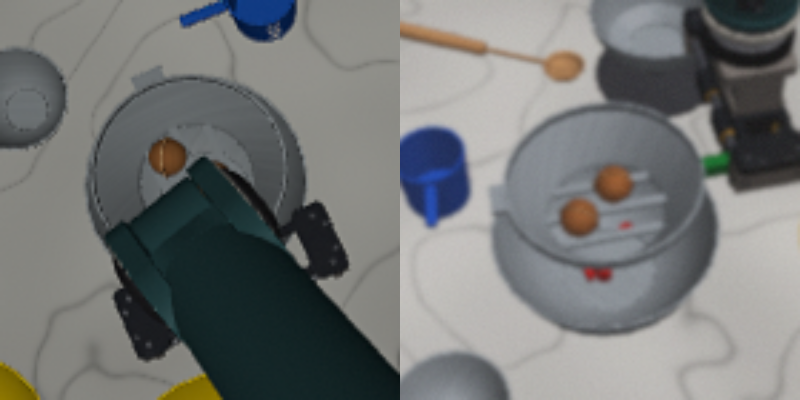

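Two or more weights are visible in the bowl at about (595,272) in the crop, and one shows through a slot at (625,225). None is clearly on the bars. A few more strokes, then lift to verify.

```bash
python3 - <<'E'
from h import *
B=np.array([562.,255.]);Y=0.42
g=B-125*np.array([np.cos(Y),np.sin(Y)]);s=np.array([-np.sin(Y),np.cos(Y)])
def at(d):return(*(g+d*s),121)
robot.servo_line(at(-18),feed=100)
for k in range(3):
    for d in(18,-18):robot.servo_line(at(d),feed=220)
robot.servo_line(at(0),feed=100)
robot.servo_line((*g,240),feed=120);robot.hold(.2)
st("lifted")
a=viewer.read_camera("top");b=viewer.read_camera("side")
cv2.imwrite("pics/shk2.png",np.hstack([cv2.resize(a[120:260,130:270],(300,300)),cv2.resize(b[130:310,140:290],(500,600))[:, :]][1:])[...,::-1])
E
```

```text
lifted t20.48 [447.5 203.9 239.3] F [-0.25  0.55 -1.97] T [-0.126  0.198 -0.016] gw 0.148 gf 60.0 j [-0.1   0.21 -0.45  1.93  0.11  1.03 -1.75]
```

View pics/shk2.png

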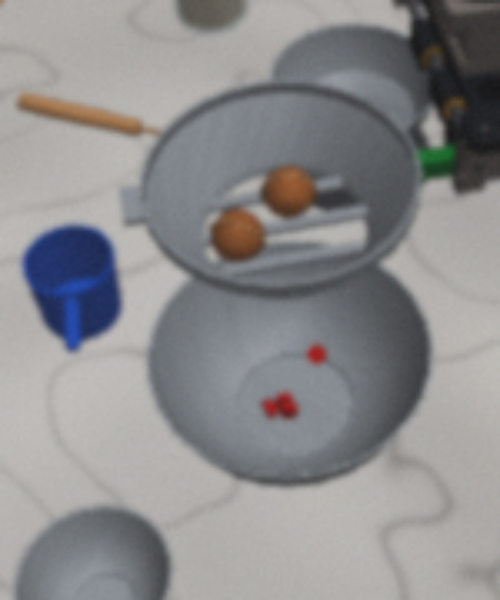

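All four weights are in the bowl: three around (280,405) and one at (317,353) in the crop. Only the walnuts remain in the sieve. Next I'll fix the pedestal from both masks and move above it.

```bash
python3 - <<'E'
from h import *
from scipy.optimize import least_squares
t=np.linspace(0,2*np.pi,90)
m={}
for c in("top","side"):
    viewer.read_camera(c)
    for n in range(1):pp("pedestal",c,2)
mt=np.load("pedestal_top.npy") if False else None
# extents of the rim from the start pictures' masks (side right/left/top, top left/right/top), edges +-0.5
obs=np.array([272.5,328.5,151.5,220.5,271.5,136.5])
def f(p):
    q=np.array([px((p[0]+78*np.cos(s),p[1]+78*np.sin(s),p[2]),"top") for s in t]);r=np.array([px((p[0]+78*np.cos(s),p[1]+78*np.sin(s),p[2]),"side") for s in t])
    return np.array([q[:,0].min(),q[:,0].max(),q[:,1].min(),r[:,0].min(),r[:,0].max(),r[:,1].min()])-obs
s=least_squares(f,[567,-29,105]);print(s.x.round(1),s.fun.round(2))
C=np.array([567.,-29.]);Y=-.05;g=C-125*np.array([np.cos(Y),np.sin(Y)])
robot.servo_line((*g,210),feed=140,rotation=ori(Y));robot.hold(.2);st("over ped")
for c in("top","side"):
    viewer.read_camera(c)
    for n in("sieve","sieve_floor","walnut1_center","pedestal"):pp(n,c,2)
E
```

```text
pedestal top 0.7 [570. -30.   1.] [297. 186.]
pedestal side 0.71 [566. -28.  -0.] [246. 177.]
[568.  -29.3 102.7] [-0.12  0.19  0.58 -0.64  0.02 -0.13]
over ped t22.77 [442.2 -22.3 210.1] F [-0.07  0.84 -2.55] T [0.055 0.269 0.017] gw 0.147 gf 60.0 j [ 0.19  0.14 -0.24  2.08  0.04  0.93 -1.68]
sieve top 0.79 [565. -29. 188.] [304. 174.]
sieve_floor top 0.57 [566. -28. 194.] [304. 173.]
walnut1_center top 0.53 [601. -16. 209.] [299. 158.]
pedestal top 0.86 [570. -29.   2.] [297. 185.]
sieve side 0.87 [566. -32. 184.] [247. 131.]
sieve side 0.75 [558. -49. 210.] [250. 121.]
sieve_floor side 0.71 [564. -31. 192.] [247. 129.]
sieve_floor side 0.5 [764. 194.  -1.] [164. 222.]
walnut1_center side 0.54 [598. -12. 209.] [234. 127.]
pedestal side 0.58 [569. -29.   0.] [245. 177.]
```

```bash
python3 - <<'E'
from h import *
C=np.array([567.7,-29.4]);Y=-.05;g=C-125*np.array([np.cos(Y),np.sin(Y)])
robot.servo_line((*g,140),feed=60,rotation=ori(Y));robot.servo_line((*g,124),feed=30);robot.hold(.2)
def F(n=4):
    a=[];b=[]
    for _ in range(n):
        robot.hold(.02);o=robot.observe();a.append(o["contact_force"]);b.append(o["wrist_torque"])
    return np.mean(a,0),np.mean(b,0)
f0,t0=F(10);print("base",f0.round(2),t0.round(3));z=124
while z>84:
    z-=.7;robot.servo_line((*g,z),feed=12)
    f,t=F();df=f-f0;dt=t-t0
    if abs(df).max()>1 or abs(dt).max()>.1 or int(z*10)%35<7:print(round(z,1),df.round(2),dt.round(3))
    if df[2]>4 or np.linalg.norm(df)>6:break
st("stop")
b=viewer.read_camera("side");a=viewer.read_camera("top")
for n in("sieve","sieve_floor"):pp(n,"top",1);pp(n,"side",1)
cv2.imwrite("pics/seat.png",np.hstack([cv2.resize(a[120:260,240:380],(400,400)),cv2.resize(b[80:220,180:320],(400,400))])[...,::-1])
E
```

```text
base [-0.23 -0.01 -1.98] [0.034 0.231 0.002]
122.6 [ 0.64  0.38 -0.38] [-0.008  0.005 -0.004]
119.1 [ 0.86 -0.42  0.04] [ 0.017 -0.023  0.019]
115.6 [ 0.59 -0.09  0.33] [-0.01   0.004 -0.009]
112.1 [ 0.35 -0.   -0.44] [0.005 0.03  0.015]
108.6 [ 1.04 -0.09 -0.33] [ 0.018  0.035 -0.009]
105.8 [0.81 0.04 0.55] [ 0.012 -0.15   0.026]
105.1 [0.51 0.62 1.59] [ 0.052 -0.293  0.105]
104.4 [0.62 0.54 3.16] [ 0.051 -0.416  0.135]
103.7 [1.47 1.78 4.24] [ 0.132 -0.582  0.191]
stop t34.82 [443.3 -23.  103.9] F [1.33 2.23 2.06] T [ 0.176 -0.393  0.228] gw 0.147 gf 60.0 j [ 0.17  0.3  -0.22  2.17  0.1   0.68 -1.74]
sieve top 0.57 [566. -30.  80.] [300. 182.]
sieve side 0.67 [567. -30.  79.] [246. 159.]
sieve_floor top 0.75 [568. -30.  85.] [300. 181.]
sieve_floor side 0.88 [564. -36.  91.] [247. 154.]
```

View pics/seat.png

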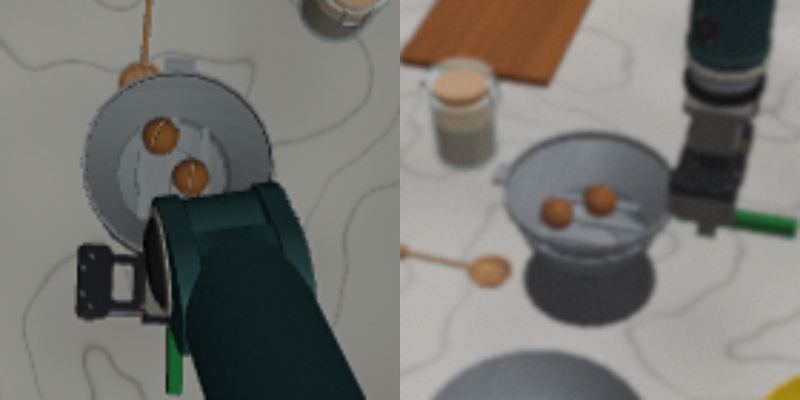

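The sieve is felt on the rim at TCP z≈105, with the contact lever (~135 mm) at its axis. There is a small lateral load, so I'll ease that out, press a little more and confirm it seats before letting go.

```bash
python3 - <<'E'
from h import *
f0=np.array([.4,0,-2.1]);t0=np.array([.034,.231,0])
def F(n=5):
    a=[];b=[]
    for _ in range(n):
        robot.hold(.02);o=robot.observe();a.append(o["contact_force"]);b.append(o["wrist_torque"])
    return np.mean(a,0)-f0,np.mean(b,0)-t0
p=np.array([567.7,-29.4,0])-125*np.array([np.cos(-.05),np.sin(-.05),0]);p[2]=103.7
for k in range(7):
    f,t=F();print(p.round(1),f.round(2),t.round(3))
    if f[2]>9:break
    ly=t[2]/.125  # lateral force at the rim
    p[:2]+=np.clip([.3*f[0],.4*ly],-.6,.6)
    if f[2]<7:p[2]-=.5
    robot.servo_line(p,feed=12)
st("pressed")
E
```

```text
[442.9 -23.2 103.7] [1.27 2.21 4.92] [ 0.13  -0.727  0.23 ]
[443.2 -22.6 103.2] [1.68 1.18 5.83] [-0.02  -0.86   0.185]
[443.7 -22.  102.7] [1.9  0.41 5.11] [-0.153 -0.921  0.129]
[444.3 -21.5 102.2] [1.52 0.42 5.1 ] [-0.187 -0.864  0.1  ]
[444.8 -21.2 101.7] [0.64 0.14 5.87] [-0.183 -0.744  0.099]
[445.  -20.9 101.2] [-0.61 -0.03  7.93] [-0.272 -0.648  0.054]
[444.8 -20.7 101.2] [ 0.16 -1.42  7.13] [-0.457 -0.745  0.038]
pressed t37.45 [444.8 -21.  101.3] F [ 0.97 -1.44  5.24] T [-0.51  -0.487  0.007] gw 0.151 gf 60.0 j [ 0.16  0.31 -0.22  2.17  0.11  0.67 -1.75]
```

```bash
python3 - <<'E'
from h import *
f0=np.array([.4,0,-2.1]);t0=np.array([.034,.231,0])
def F(n=6):
    a=[];b=[]
    for _ in range(n):
        robot.hold(.02);o=robot.observe();a.append(o["contact_force"]);b.append(o["wrist_torque"])
    return np.mean(a,0)-f0,np.mean(b,0)-t0
for p in[(444.8,-21.6,101.2),(444.8,-22.3,101.2),(444.8,-22.3,100.7),(444.8,-22.3,100.2)]:
    robot.servo_line(p,feed=12);f,t=F();print(p,f.round(2),t.round(3))
    if f[2]>9:break
for c in("top","side"):
    viewer.read_camera(c)
    for n in("sieve","sieve_floor","sieve_grip"):pp(n,c,1)
st()
E
```

```text
(444.8, -21.6, 101.2) [-0.01  0.62  7.28] [-0.017 -0.726  0.055]
(444.8, -22.3, 101.2) [0.09 3.52 7.48] [ 0.614 -0.691  0.12 ]
(444.8, -22.3, 100.7) [-0.79  3.36  8.51] [ 0.494 -0.684  0.19 ]
(444.8, -22.3, 100.2) [-1.33  2.72 10.38] [ 0.451 -0.668  0.176]
sieve top 0.63 [571. -29.  77.] [299. 180.]
sieve_grip top 0.2 [785. -24.   3.] [293. 117.]
sieve side 0.67 [565. -31.  76.] [247. 159.]
sieve_floor side 0.92 [564. -32.  88.] [247. 156.]
sieve_grip side 0.78 [443. -24. 116.] [287. 156.]
 t39.25 [445.  -21.7 100.6] F [-0.25  2.98  8.54] T [ 0.497 -0.454  0.173] gw 0.149 gf 60.0 j [ 0.16  0.31 -0.22  2.17  0.11  0.67 -1.75]
```

It's laterally captive in the rim (about 3 N per 0.7 mm), so it is seated. Go back to the neutral point, unload and release.

```bash
python3 - <<'E'
from h import *
robot.servo_line((444.8,-21.6,101.4),feed=12);robot.hold(.15);st("neutral")
grip(0.3,10);robot.hold(.3);st("open a bit")
grip(0.8);
a=viewer.read_camera("top");b=viewer.read_camera("side")
robot.servo_line((444.8,-21.6,200),feed=100);st("up")
robot.servo_line((400,-240,240),feed=200);st("away")
a=viewer.read_camera("top")
for n in("sieve","sieve_floor","sieve_grip","pedestal","bowl_large"):pp(n,"top",2)
b=viewer.read_camera("side")
for n in("sieve","sieve_floor","sieve_grip","bowl_large"):pp(n,"side",1)
cv2.imwrite("pics/end.png",np.hstack([cv2.resize(a[130:270,150:330],(400,311)),cv2.resize(b[100:280,170:330],(400,450))[:311]])[...,::-1])
cv2.imwrite("pics/end_side.png",cv2.resize(b[110:290,160:340],(600,600),interpolation=cv2.INTER_CUBIC)[...,::-1])
E
```

```text
neutral t39.67 [444.8 -21.5 101.3] F [0.35 1.49 4.24] T [ 0.384 -0.58   0.164] gw 0.144 gf 60.0 j [ 0.16  0.31 -0.22  2.17  0.11  0.67 -1.75]
open a bit t40.38 [444.7 -21.6 101.4] F [-0.65 -0.4  -0.03] T [ 0.036  0.033 -0.018] gw 0.297 gf 0.0 j [ 0.16  0.31 -0.22  2.17  0.11  0.67 -1.75]
up t42.42 [444.3 -21.6 199.4] F [ 0.28 -0.32 -0.11] T [ 0.043  0.057 -0.052] gw 0.799 gf 0.0 j [ 0.19  0.15 -0.24  2.08  0.05  0.91 -1.69]
away t43.70 [ 400.1 -238.9  239.7] F [ 0.45 -0.64 -0.41] T [0.054 0.013 0.04 ] gw 0.796 gf 0.0 j [ 0.5   0.13 -0.04  2.01  0.01  1.01 -1.16]
sieve top 0.81 [570. -31.  80.] [300. 180.]
sieve top 0.63 [767. 197.   5.] [222. 123.]
sieve_floor top 0.76 [568. -30.  90.] [300. 180.]
sieve_grip top 0.67 [447. -23. 122.] [300. 222.]
pedestal top 0.59 [568. -29.  -1.] [297. 186.]
bowl_large top 0.9 [562. 256.   4.] [202. 189.]
bowl_large top 0.62 [298. 492.  -1.] [119. 280.]
sieve side 0.94 [568. -29.  78.] [246. 159.]
sieve_floor side 0.84 [566. -33.  88.] [247. 156.]
sieve_grip side 0.94 [443. -24. 119.] [287. 155.]
bowl_large side 0.79 [265. 219.   1.] [339. 257.]
```

View pics/end.png

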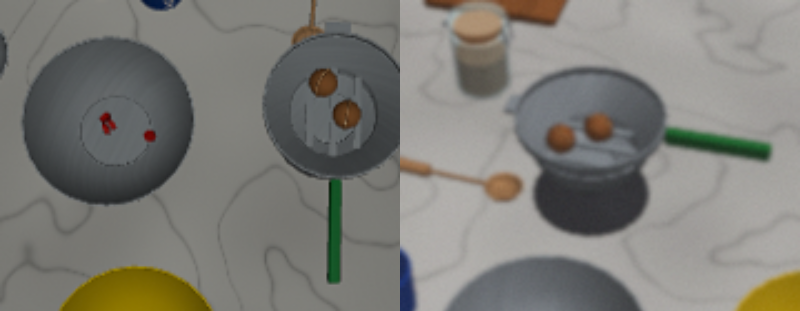

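View pics/end_side.png

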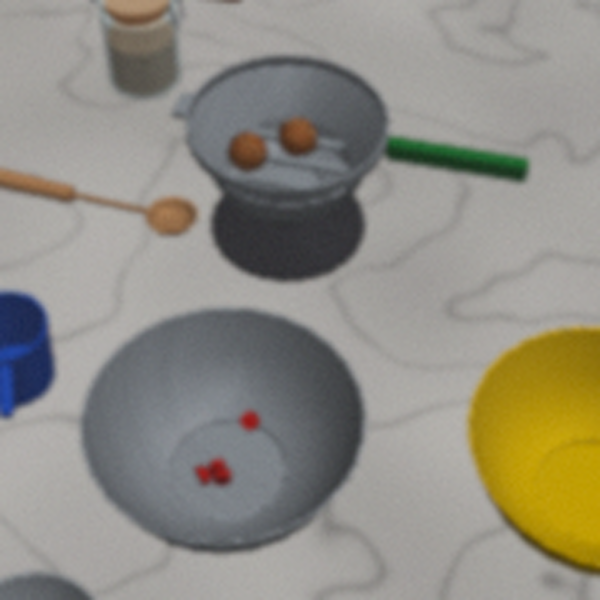

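The final pictures show the sieve seated level and centred at (568,-30) with both walnuts in it. The weights are in the steel bowl and the bowl hasn't moved. Handing in.

```bash
python3 -c "
from h import *
print(robot.job_done())"
```

```text
the job is handed in; nothing more can be done
None
```

I shook the four weights into the large steel bowl, seated the sieve level and centred in the pedestal bowl with both walnuts in it (about 10 N peak press), let go only after that, and handed the job in at about 44 s; three of the weights lie in a tight cluster, so I counted those from the picture.

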